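Pull the latched slide cassette over the staining pot

TASK

Slide the empty steel staining pot across the worktop, without lifting it, from the white ring to the orange ring, so that it stands inside the orange ring, and let it go. Then pinch the two green side catches of the slide cassette together to unlatch it, lift it upright out of its dock and finish still holding it by the pressed catches above the pot, clear of the rim and roughly over the middle. Do not disturb the bottle, the vial or the tip box.

Things in the scene. Friction and masses are not known exactly. Their poses are not given: they have to be found in the camera images.
- pot: Open round steel pot, 116 mm across the rim, 70 mm high, wall 4 mm, about 0.4 kg, loose. Origin: centre of its underside, z up. A black stub handle points along its own -x: a level bar 18 mm wide (y), 20 mm high, 62 to 124 mm out from the pot's axis, its mid-height 52 mm above the worktop; it can be pinched across its width from above, about 95 mm from the axis.
- ring_white: White ring printed flat on the worktop, 140 mm inside and 152 mm outside diameter, where the pot starts. Origin: its centre. Which ring is left and which right changes.
- ring_orange: Orange ring printed flat on the worktop, 140 mm inside and 152 mm outside diameter, where the pot must go. Origin: its centre.
- dock: Fixed plastic dock, white base 124 (x) x 116 (y) x 8 mm, grey guides up to 34 mm above the worktop. Origin: centre of its underside, z up. Guides at both x ends leave the cassette 1.5 mm of play. Ledges on the +-y sides (inner edge 29 mm from the middle, 23 to 29 mm above the worktop) overlap the cassette's hooks by 4 mm: it comes out only with both catches pressed.
- cassette: White cassette with eight glass slides (part of it), 78 mm long (x), 34 mm wide at the end plates (y), 78 mm high, about 0.24 kg. Origin: centre of its underside, which starts 8 mm above the worktop, in the dock; z up, x and y along the dock's. A green catch on each long side (+y, -y). It must rise some 30 mm to leave the guides.
- catch_l (a joint): Sliding green side catch at the cassette's +y side. 0 = out (latched), 0.0065 m = fully pressed in towards the middle. A spring pushes it out, about 2 N at the start of its travel and 5 N fully pressed. More than about 0.0040 is needed on each side for the hook to clear the ledge. The hook, at the foot of the catch, moves with it.
- catch_r (a joint): The same catch at the cassette's -y side; 0 = out, 0.0065 m = fully pressed in.
- catch_l_pad (a point): Middle of the outer face of the +y catch's ribbed finger pad: pad 26 mm along x, 22 mm high, centre 56 mm above the cassette's underside, 30 mm from the middle when out, so that the two pads are 60 mm apart when out and 47 mm when both are pressed. The slides' tops stand 22 mm higher.
- catch_r_pad (a point): The same point on the -y catch.
- bottle: Bystander: small reagent bottle with a white cap, 42 mm across, 88 mm high. Origin: centre of its underside.
- vial: Bystander: white vial with a teal screw cap, 37 mm across, 66 mm high. Origin: centre of its underside.
- tips: Bystander: blue tip box with a clear lid, 84 x 120 x 70 mm. Origin: centre of its underside.

How it is judged (in metres and radians):
On the way, in this order (a step that is already met when the one before it is completed fails the run):
1. the pot stands at rest inside the orange ring, let go (horizontal distance between pot and ring_orange below 0.016 m and linear speed of pot below 0.01 m/s and contact force between the fingers and pot below 0.1 N), for 0.2 s.
2. both catches are pressed and the cassette is lifted clear of the dock (z of cassette in the frame of dock above 0.045 m and value of joint each of catch_l, catch_r above 0.004 m), for 0.2 s.
At the end, for the whole second after the job is handed in: Pot upright on the worktop, within 16 mm of the orange ring's centre. Cassette still and held by the fingers alone, both catches pressed over 4 mm, within 0.25 rad of upright, underside 75 to 350 mm up, middle within 35 mm of the pot's, touching neither pot nor dock (horizontal distance between pot and ring_orange below 0.016 m and height (world z) of pot below 0.006 m and angle between pot's own z axis and vertical below 0.1 rad and height (world z) of cassette between 0.075 and 0.35 m and horizontal distance between cassette and pot below 0.035 m and angle between cassette's own z axis and vertical below 0.25 rad and value of joint each of catch_l, catch_r above 0.004 m and contact force between the fingers and cassette above 2 N and contact force between cassette and pot below 0.1 N and contact force between cassette and dock below 0.1 N and linear speed of cassette below 0.03 m/s); the arm keeps its last pose, push and grip.
It fails at once if the pot is lifted or tipped instead of slid (height (world z) of pot above 0.008 m or angle between pot's own z axis and vertical above 0.15 rad).
It fails at once if the cassette is tipped over (angle between cassette's own z axis and vertical above 0.5 rad).
It fails at once if the bottle, the vial or the tip box is disturbed (distance of any of bottle, vial, tips from where it was at the start of the episode above 0.02 m).
It also fails if it takes over 64 s, if anything falls off the work surface, if the arm or the gripper's body presses on something with over 40 N, if the wrist force passes 120 N, or if a joint passes its speed limit or range.

ROBOT

A 6-joint arm with a two-finger parallel gripper is mounted at the origin on a cart in front of the work surface, level with it; the furniture and walls round the work are solid. World frame = base frame: x ahead of the robot, y to its left, z up, the work surface at z = 0. Lengths are in m, angles in degrees, forces in N, time in s.
With the tool pointing down it reaches from about 0.325 to 0.775 m from the base axis. Payload 9.3 kg.
Tool frame: the origin (TCP) lies midway between the tips of the shut fingers; the grasp point (between the pads) lies bot.grip_depth behind it (bot.grip_depth is the distance from the TCP to the grasp point, in m); z points along the fingers, y is the direction in which the jaws open and shut (so a half turn about z gives the same grasp; the last joint's range is limited). The gripper opens to 85 mm and grips with 20 to 120 N. Pads are 22 mm wide; open, the fingers measure 114 mm over their backs; the gripper's body (76 mm by 85 mm) begins 54 mm behind the grasp point. The pads swing forward as they close: fully open they stand 13 mm farther back than shut.
Start: joints at [-84.202, 14.817, 1.232, 76.415, 0, 81.257], TCP at [0.138, -0.532, 0.231] pointing down, gripper open.
Joint ranges: [-174.27, 174.27], [-52.1, 104.24], [-59.71, 78.15], [-110.17, 111.67], [-87.03, 83.33], [-180, 180]. Speed limits (degrees/s): [127.2, 127.2, 159.86, 180, 180, 180].

INTERFACE

Orientations are given as [roll, pitch, yaw] about the fixed x, y, z axes, in that order (R = Rz(yaw) Ry(pitch) Rx(roll)).
In Python, from workcell import bot gives the robot as it stands.
- The arm moves only by the shell command python3 -m handwheel 'ROWS' [OPENING]. ROWS is JSON, one flat list of numbers, 6 for each row, row after row: the shift along the tool's x, y, z as a fraction of full scale, then the turn, a rotation vector about the tool's x, y, z as a fraction of full scale. In form: [tx, ty, tz, rx, ry, rz, tx, ty, tz, rx, ry, rz, ...]. A call has 1 to 5 rows; each row is the pose to reach, as a shift and turn from the pose measured when the call began, along the tool's axes at that moment; what a row does not reach only later rows make up. Full scale, the value 1, is 0.2 m for a shift and 90 degrees for a turn. A row lasts 1/12 s, in which the tool goes at most 41.7 mm and 7.16 degrees, less where a joint would pass 70% of its speed; a pose out of reach is approached as far as the arm can. A call with a number of a shift or a turn outside -1 to 1 is refused whole. A call with a gripper value outside its range is refused whole. OPENING is the gripper command: -1 is shut, 1 is fully open, values between are in proportion, set as the call begins (- or left out, the last holds). The fingers move at their own pace and stop on an object; the grip force is fixed at half the most. Time passes only in rows, so rows that repeat a pose let the fingers close. It gives the time, the measured TCP pose, the force and the opening at its end, in the units of the state.
- bot.sense(): the state, without advancing time (a new reading comes with each control period).
- bot.snapshot(name): name is "side" or "top" or "wrist"; returns a dict with "color" (420x560x3 uint8, red, green, blue), "K" (3x3 intrinsics, pixels), "k1" (the pictures are not rectified: a ray, as slopes to the right and down, at radius r is drawn at 1 + k1 r^2 times it, then the intrinsics apply), "cam_to_world" (4x4, takes a point from camera to world coordinates). Camera axes: x right, y down, z forward; pixel columns grow to the right and rows downward; lengths in m; the calibration is good to about 2 mm. A picture is of the moment at which its call begins. There is no depth.
- bot.close_job(): hands the job in, once; it reports no verdict.
The state is a dict: "t": time; "joint_pos": joint angles; "dq": joint speeds; "effort": joint torques, N m; "position": TCP position; "tool_rot": TCP orientation; "ft_force": force on the tool from outside, world axes, zero at the start; "wrist_torque": the same for the moment, N m; "opening": finger opening in m.
Only numpy, scipy, OpenCV 4.12 (cv2) and the standard library are available. Lean on these libraries where they do the work, as an engineer would, in place of code of your own. Each camera call takes 0.05 s, during which the arm holds its last target.

## Working session

There is one attempt and no reset: what is moved stays moved. The work goes in short steps, Python scripts to look and compute and a shell command to move; the robot and the scene stay as the last step left them, time stands still between calls to the robot, and variables do not carry over. Pictures are saved under pics/ and viewed, and the job is handed in when it is done.

```bash
ls; mkdir -p pics; python3 - <<'E'
from workcell import bot
import cv2
print(bot.sense(), bot.grip_depth)
for n in ("side","top","wrist"):
    s=bot.snapshot(n)
    cv2.imwrite(f"pics/{n}0.png",s["color"][:,:,::-1])
    print(n,s["K"],s["k1"],s["cam_to_world"])
E
```

```text
pics
{'t': 0.0, 'joint_pos': array([-8.42022368e+01,  1.48486209e+01,  1.18951594e+00,  7.64153075e+01,
        1.20858399e-03,  8.12583197e+01]), 'dq': array([-0.02581404,  0.07788792, -0.06016188, -0.02841209,  0.00545432,
       -0.10263331]), 'effort': array([-6.88911077e-04, -5.55637479e+01,  3.44528818e+01,  1.37961996e-02,
       -1.60817958e-04,  3.60859843e-06]), 'position': array([ 0.13806357, -0.5320972 ,  0.2306848 ]), 'tool_rot': array([-1.79926636e+02, -1.25037388e-02,  1.45394347e+01]), 'ft_force': array([0.13030181, 0.20980223, 1.69284835]), 'wrist_torque': array([0.01476055, 0.02766777, 0.00151782]), 'opening': 0.08532349073695776} 0.0187
side [[412.09341139   0.         284.75512289]
 [  0.         412.09341139 209.23469294]
 [  0.           0.           1.        ]] -0.01431757497551427 [[-0.50208914 -0.50013348  0.70553029 -0.19735228]
 [-0.86480813  0.29381326 -0.40716171  0.36886925]
 [-0.00365895 -0.81457981 -0.58003995  0.71280217]
 [ 0.          0.          0.          1.        ]]
top [[432.75150532   0.         275.78590873]
 [  0.         432.75150532 201.5238174 ]
 [  0.           0.           1.        ]] -0.04619642531535127 [[-0.01411566 -0.99876338  0.04767029  0.50265553]
 [-0.99980952  0.01474097  0.01279138 -0.07286589]
 [-0.01347827 -0.04748065 -0.99878122  1.26844131]
 [ 0.          0.          0.          1.        ]]
wrist [[324.33002005   0.         278.44846778]
 [  0.         324.33002005 211.38588212]
 [  0.           0.           1.        ]] -0.036401913544180285 [[ 2.51072330e-01 -9.24856521e-01 -2.85662563e-01  2.10482516e-01]
 [-9.67967890e-01 -2.40170728e-01 -7.31859643e-02 -5.12813566e-01]
 [-9.21269224e-04  2.94887159e-01 -9.55531640e-01  3.72892279e-01]
 [ 0.00000000e+00  0.00000000e+00  0.00000000e+00  1.00000000e+00]]
```

View pics/top0.png

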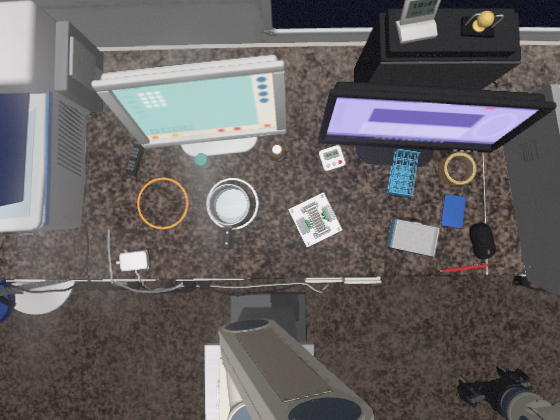

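View pics/side0.png

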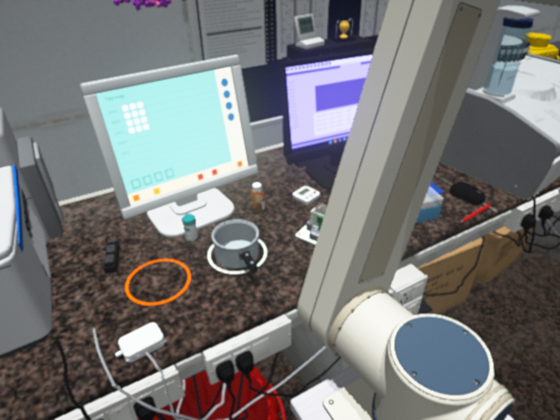

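View pics/wrist0.png

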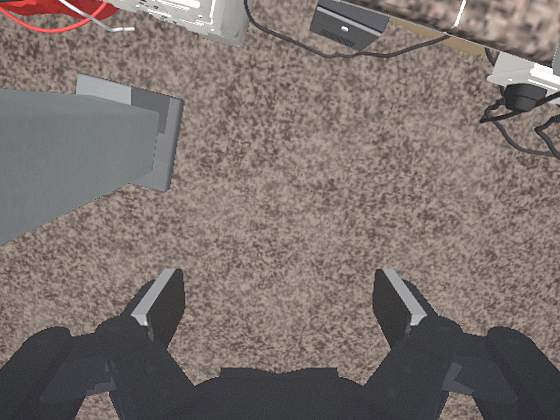

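Top view: orange ring at about (163,204), pot and white ring at (232,204) with the handle at (228,238), dock and cassette at (317,220), rotated. The vial is at (201,159), the bottle at (277,151) and the tip box at (413,236). The side view agrees. Next I'll measure these.

```bash
cat > h.py <<'E'
import numpy as np, cv2
from workcell import bot
def ray(s,u,v):
    K=s["K"]; d=np.array([(u-K[0,2])/K[0,0],(v-K[1,2])/K[1,1]])
    x=d.copy()
    for _ in range(20): x=d/(1+s["k1"]*(x@x))
    T=s["cam_to_world"]; return T[:3,3], T[:3,:3]@np.array([x[0],x[1],1.])
def onz(s,u,v,z):
    o,d=ray(s,u,v); return o+d*(z-o[2])/d[2]
def proj(s,p):
    T=s["cam_to_world"]; c=T[:3,:3].T@(np.asarray(p,float)-T[:3,3]); x=c[:2]/c[2]
    x=x*(1+s["k1"]*(x@x)); return s["K"][0,0]*x[0]+s["K"][0,2], s["K"][1,1]*x[1]+s["K"][1,2]
def tri(s1,p1,s2,p2):
    o1,d1=ray(s1,*p1);o2,d2=ray(s2,*p2)
    d1=d1/np.linalg.norm(d1);d2=d2/np.linalg.norm(d2)
    A=np.stack([d1,-d2],1);t=np.linalg.lstsq(A,o2-o1,rcond=None)[0]
    a=o1+d1*t[0];b=o2+d2*t[1];return (a+b)/2,np.linalg.norm(a-b)
def circ(P):
    A=np.c_[2*P[:,:2],np.ones(len(P))];b=(P[:,:2]**2).sum(1)
    x=np.linalg.lstsq(A,b,rcond=None)[0];return x[:2],np.sqrt(x[2]+x[:2]@x[:2])
E
python3 - <<'E'
from h import *
for n in ("top","side"):
    s=bot.snapshot(n); im=s["color"]; hsv=cv2.cvtColor(im,cv2.COLOR_RGB2HSV)
    m=cv2.inRange(hsv,(8,170,150),(22,255,255))
    if n=="top": m[:, :100]=0; m[:150]=0; m[:,220:]=0
    else: m[:240]=0; m[:,250:]=0; m[330:]=0
    v,u=np.nonzero(m); P=np.array([onz(s,a,b,0) for a,b in zip(u,v)])
    print(n,"orange",len(u),circ(P))
    m=cv2.inRange(hsv,(80,120,60),(97,255,220))
    if n=="top":m[:148]=0; m=m*1; m[:,:185]=0;m[:,220:]=0;m[170:]=0
    else:m[:205]=0;m[245:]=0;m[:,:170]=0;m[:,210:]=0
    v,u=np.nonzero(m);print("vial",len(u),u.mean(),v.mean(),onz(s,u.mean(),v.mean(),.066 if n=="top" else .058))
    if n=="top": c=im[130:280,190:360]; 
    else: c=im[180:290,190:340]
    cv2.imwrite(f"pics/{n}crop.png",cv2.resize(c[:,:,::-1],None,fx=4.5,fy=4.5 if n=="side" else 4,interpolation=cv2.INTER_CUBIC) if n=="side" else cv2.resize(c[:,:,::-1],None,fx=4,fy=4,interpolation=cv2.INTER_CUBIC))
E
```

```text
Traceback (most recent call last):
  File "h.py", line 19, in circ
    A=np.c_[2*P[:,:2],np.ones(len(P))];b=(P[:,:2]**2).sum(1)
              ~^^^^^^
IndexError: too many indices for array: array is 1-dimensional, but 2 were indexed
```

```bash

python3 - <<'E'
from h import *
s=bot.snapshot("top"); im=s["color"]; hsv=cv2.cvtColor(im,cv2.COLOR_RGB2HSV)
print(im[200:208,136:142],im[204,186:192]);print(hsv[204,136:142],hsv[204,186:192])
print(im[159,196:206])
c=im[130:280,190:360];cv2.imwrite("pics/topcrop.png",cv2.resize(c[:,:,::-1],None,fx=4,fy=4,interpolation=cv2.INTER_CUBIC))
s=bot.snapshot("side"); im=s["color"];c=im[170:290,180:340];cv2.imwrite("pics/sidecrop.png",cv2.resize(c[:,:,::-1],None,fx=5,fy=5,interpolation=cv2.INTER_CUBIC))
E
```

```text
[[[115 101  94]
  [184 136  85]
  [232 167  83]
  [200 139  76]
  [ 87  73  65]
  [ 84  74  68]]

 [[123 106  94]
  [213 156  89]
  [233 169  85]
  [165 116  69]
  [103  87  81]
  [107  87  79]]

 [[107  92  82]
  [211 153  84]
  [232 167  82]
  [159 112  67]
  [107  92  85]
  [105  89  81]]

 [[ 75  57  51]
  [205 147  79]
  [233 169  86]
  [158 110  64]
  [ 91  79  75]
  [101  88  79]]

 [[ 73  57  47]
  [205 145  75]
  [233 171  91]
  [155 107  62]
  [ 83  71  67]
  [ 96  81  74]]

 [[ 71  59  53]
  [173 122  70]
  [232 168  87]
  [156 108  62]
  [ 77  65  63]
  [ 84  73  67]]

 [[ 96  81  74]
  [179 130  77]
  [232 168  85]
  [155 107  59]
  [ 72  64  57]
  [ 75  66  61]]

 [[102  86  80]
  [181 132  79]
  [232 169  85]
  [172 118  67]
  [ 84  75  68]
  [ 70  63  59]]] [[201 151  95]
 [214 162  97]
 [158 119  87]
 [103  94  90]
 [118 108 104]
 [117 109 103]]
[[ 12  91  73]
 [ 16 162 205]
 [ 17 155 233]
 [ 15 153 155]
 [  8  49  83]
 [ 10  58  96]] [[ 16 134 201]
 [ 17 139 214]
 [ 14 115 158]
 [  9  32 103]
 [  9  30 118]
 [ 13  31 117]]
[[126 180 178]
 [127 179 177]
 [124 177 174]
 [127 178 177]
 [127 179 177]
 [127 179 178]
 [126 178 177]
 [127 179 178]
 [128 181 179]
 [126 180 178]]
```

View pics/topcrop.png

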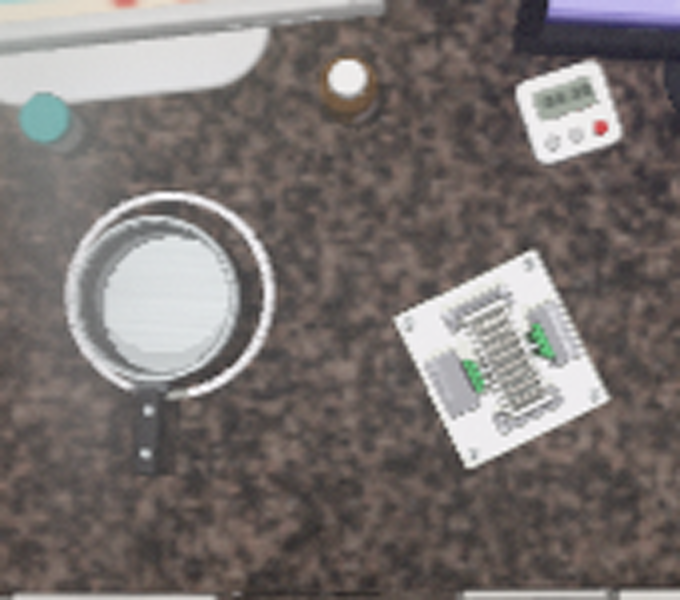

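View pics/sidecrop.png

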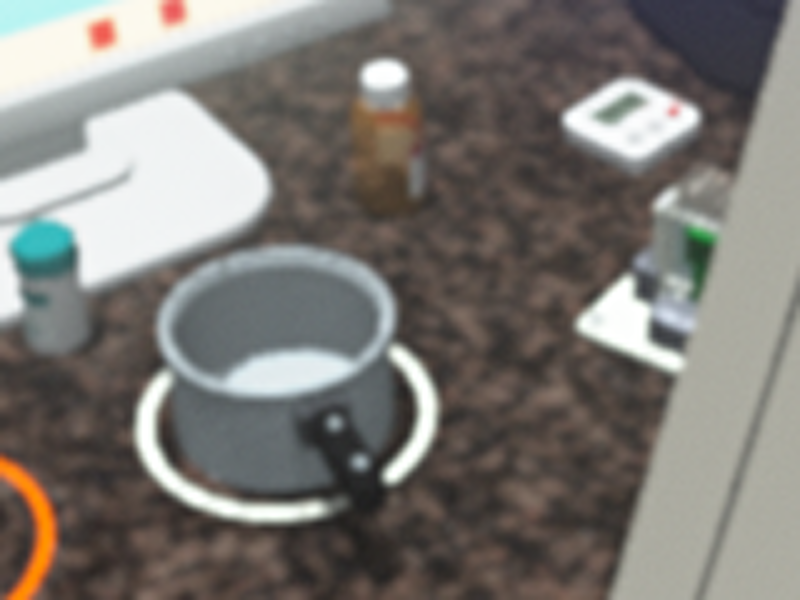

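```bash

python3 - <<'E'
from h import *
s=bot.snapshot("top"); im=s["color"]; hsv=cv2.cvtColor(im,cv2.COLOR_RGB2HSV)
m=cv2.inRange(hsv,(10,110,140),(22,255,255)); m[:, :125]=0; m[:170]=0; m[:,200:]=0;m[240:]=0
v,u=np.nonzero(m); P=np.array([onz(s,a,b,0) for a,b in zip(u,v)]);print("orange",circ(P))
# handle
g=im.astype(int).sum(2); 
print(g[228:252,215:240])
for n,(a,b) in dict(riv1=(148,410),riv2=(146,454)).items():
    print(n,onz(s,a/4+190,b/4+130,.062))
# dock corners
C=np.array([onz(s,a/4+190-.4,b/4+130-.4,.008) for a,b in ((395,318),(535,250),(608,400),(470,467))]);print(C,C.mean(0))
for i in range(4): d=C[(i+1)%4]-C[i];print(np.linalg.norm(d),np.degrees(np.arctan2(d[1],d[0])))
# pot rim: bright/grey outer?
for n,(a,b,z) in dict(potL=(75,295,.07),potR=(240,295,.07),potT=(158,214,.07),potB=(155,382,.07),vial=(45,118,.066),bottle=(348,78,.088)).items():
    print(n,onz(s,a/4+190-.4,b/4+130-.4,z))
mk=cv2.inRange(hsv,(45,80,60),(80,255,255)); mk[:180]=0;mk[250:]=0;mk[:,:290]=0;mk[:,345:]=0
n,l,st,ce=cv2.connectedComponentsWithStats(mk);print(st,ce)
E
```

```text
orange (array([0.56409712, 0.27891623]), np.float64(0.07315735910427801))
[[305 313 296 292 296 284 274 265 327 289 272 278 276 284 254 232 290 473
  529 525 528 523 667 710 606]
 [324 323 312 308 294 287 257 265 268 255 260 275 272 282 253 228 332 439
  460 405 388 434 361 294 255]
 [349 356 333 312 284 278 261 268 260 249 253 272 280 273 248 213 221 229
  224 226 297 326 313 305 287]
 [379 365 355 315 283 261 259 266 258 250 268 426 416 317 254 214 211 219
  214 224 280 307 304 339 340]
 [367 362 321 288 277 260 260 265 267 255 308 584 592 420 235 204 224 230
  221 203 281 310 343 354 326]
 [354 339 300 267 264 271 273 276 271 266 261 501 490 353 236 207 216 226
  219 212 258 300 333 320 302]
 [326 312 293 278 286 289 286 283 262 251 249 264 276 276 234 203 212 232
  230 232 255 264 265 251 238]
 [333 308 275 273 279 283 275 288 265 259 261 268 262 266 243 211 207 239
  252 243 297 300 294 283 278]
 [360 331 290 257 270 270 290 280 256 257 267 267 267 268 233 210 185 246
  260 264 310 317 311 310 292]
 [355 328 285 257 264 294 314 282 241 248 259 263 274 262 220 201 198 226
  244 2
[... 1673 characters left out ...]
75284  0.008     ]
 [ 0.43129003 -0.14573226  0.008     ]] [ 0.50952596 -0.17033132  0.008     ]
0.11351846032471336 -64.9322946007494
0.12115145276602772 -155.14655873620956
0.11144387825453603 114.97794518834684
0.12098688500646351 25.835698260650616
potL [0.55753919 0.13010042 0.07      ]
potR [0.555855   0.01521646 0.07      ]
potT [0.61312117 0.07173592 0.07      ]
potB [0.49638525 0.07487581 0.07      ]
vial [0.68234726 0.15117562 0.066     ]
bottle [ 0.7032095  -0.06202218  0.088     ]
[[     0      0    560    420 235161]
 [   323    211      5      8     21]
 [   306    220      5      8     18]] [[279.49376385 209.49848402]
 [324.85714286 214.71428571]
 [308.05555556 223.22222222]]
```

Measured positions:

| Item | World x, y |
|---|---|
| Pot centre | about (.555, .073) |
| Handle | points to about 175.5° |
| Orange ring centre | (.564, .279), radius 73 mm (matches the given size) |
| Dock centre | (.5095, -.170), yaw about 25° |

The pot rim measures 115 to 117 mm, which matches 116. I'll write a helper that converts targets to move units.

```bash
cat > plan.py <<'E'
import sys
from h import *
from scipy.spatial.transform import Rotation as R
# usage: plan.py x y z yaw : shift/turn to a tool-down target in handwheel units
s=bot.sense(); r=R.from_euler('xyz',s["tool_rot"],degrees=True)
x,y,z,yaw=map(float,sys.argv[1:5])
t=R.from_euler('xyz',[180,0,yaw],degrees=True)
d=r.inv().apply(np.array([x,y,z])-s["position"])/.2
w=np.degrees((r.inv()*t).as_rotvec())/90
print("t",round(s["t"],2),"pos",s["position"].round(4),"rot",s["tool_rot"].round(2),"F",s["ft_force"].round(1),"open",round(s["opening"],4),"q",s["joint_pos"].round(0))
print("shift",d.round(4),"turn",w.round(4))
E
python3 plan.py 0.46 -0.25 0.25 50; python3 -m handwheel '[1,-0.1,0,0,0,-0.39,1,-0.1,0,0,0,-0.39,1,-0.1,0,0,0,-0.39,1,-0.1,0,0,0,-0.39,1,-0.1,0,0,0,-0.39]' 1; python3 plan.py 0.46 -0.25 0.25 86
```

```text
t 0.35 pos [ 0.1381 -0.5323  0.2311] rot [-179.98   -0.     14.54] F [0.  0.7 0.3] open 0.0856 q [-84.  15.   1.  76.  -0.  81.]
shift [ 1.9125 -0.9623 -0.094 ] turn [-2.00e-04 -1.00e-04 -3.94e-01]
t: 0.77
position: [0.3288, -0.4615, 0.2313]
tool_rot: [180.0, -0.0, 50.0]
ft_force: [0.3, -1.6, 0.5]
opening: 0.0853
t 0.77 pos [ 0.3288 -0.4615  0.2313] rot [ 1.7999e+02 -3.0000e-02  5.0020e+01] F [ 0.3 -1.6  0.5] open 0.0853 q [-63.  16.   4.  77.   0.  67.]
shift [ 1.2317 -0.1767 -0.0931] turn [ 2.000e-04 -3.000e-04 -3.997e-01]
```

```bash
python3 -m handwheel '[1,-0.15,-0.1,0,0,-0.39,1,-0.15,-0.1,0,0,-0.39,1,-0.15,-0.1,0,0,-0.39,1,-0.15,-0.1,0,0,-0.39,1,-0.15,-0.1,0,0,-0.39]' 1; python3 plan.py 0.46 0.08 0.2 120; python3 -m handwheel '[1,0,0,0,0,-0.39,1,0,0,0,0,-0.39,1,0,0,0,0,-0.39,1,0,0,0,0,-0.39,1,0,0,0,0,-0.39]' ; python3 plan.py 0.46 0.08 0.2 150
```

```text
t: 1.18
position: [0.4351, -0.2869, 0.2517]
tool_rot: [180.0, -0.0, 85.5]
ft_force: [1.3, -0.1, 0.2]
opening: 0.0853
t 1.18 pos [ 0.4351 -0.2869  0.2517] rot [ 1.7997e+02 -2.0000e-02  8.5490e+01] F [ 1.3 -0.1  0.2] open 0.0853 q [-43.  12.  -0.  78.   0.  52.]
shift [ 1.8384 -0.0202  0.2588] turn [ 4.000e-04 -1.000e-04 -3.834e-01]
t: 1.6
position: [0.4504, -0.085, 0.2519]
tool_rot: [179.9, 0.0, 121.0]
ft_force: [0.6, 0.2, -0.3]
opening: 0.0856
t 1.6 pos [ 0.4504 -0.085   0.2519] rot [1.7994e+02 2.0000e-02 1.2097e+02] F [ 0.6  0.2 -0.3] open 0.0856 q [-21.   5.  -8.  77.   0.  38.]
shift [0.683  0.4654 0.26  ] turn [ 0.0006  0.0004 -0.3225]
```

```bash
python3 -m handwheel '[0.68,0.46,0.25,0,0,-0.39,0.68,0.46,0.25,0,0,-0.39,0.68,0.46,0.25,0,0,-0.39,0.68,0.46,0.25,0,0,-0.39,0.68,0.46,0.25,0,0,-0.39]' 1; python3 plan.py 0.46 0.08 0.18 175.5; python3 -m handwheel '[0,0,0.1,0,0,-0.21,0,0,0.1,0,0,-0.21,0,0,0.1,0,0,-0.21,0,0,0.1,0,0,-0.21]' ; python3 plan.py 0.46 0.08 0.18 175.5
python3 - <<'E'
from h import *
for n in ("top","wrist"):
    s=bot.snapshot(n); cv2.imwrite(f"pics/{n}1.png",s["color"][:,:,::-1])
E
```

```text
t: 2.02
position: [0.4581, 0.0837, 0.2004]
tool_rot: [179.9, -0.1, 156.7]
ft_force: [-0.9, 0.4, -0.2]
opening: 0.0853
t 2.02 pos [0.4581 0.0837 0.2004] rot [ 1.7993e+02 -9.0000e-02  1.5666e+02] F [-0.9  0.4 -0.2] open 0.0853 q [ -0.   7. -13.  70.   0.  23.]
shift [-0.0162 -0.0132  0.102 ] turn [ 0.001  -0.0009 -0.2093]
t: 2.35
position: [0.4579, 0.084, 0.1802]
tool_rot: [179.9, -0.1, 175.8]
ft_force: [0.0, 0.4, -0.4]
opening: 0.0856
t 2.35 pos [0.4579 0.084  0.1802] rot [ 1.7990e+02 -9.0000e-02  1.7584e+02] F [ 0.   0.4 -0.4] open 0.0856 q [ -0.   8. -15.  67.   0.   4.]
shift [-0.012  -0.0193  0.0008] turn [ 0.0011 -0.0011  0.0037]
```

View pics/wrist1.png

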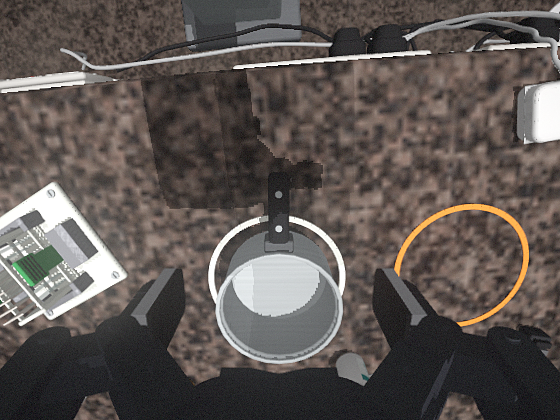

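View pics/top1.png

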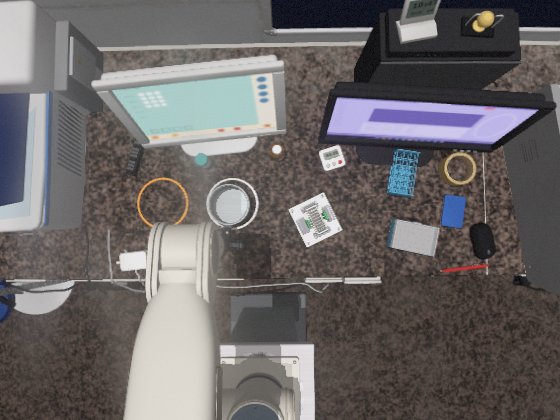

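The wrist view shows the handle between the fingers' midline, with rivets at (279,195) and (279,229), the rim centre near (280,310) and the orange ring at (462,264). I'll cross-check these against the top view.

```bash

python3 - <<'E'
from h import *
s=bot.snapshot("wrist"); im=s["color"]
for n,(u,v,z) in dict(riv1=(278.5,229,.062),riv2=(279,195,.062),L=(216,306,.07),R=(343,306,.07),T=(279,253,.07),B=(279,363,.07)).items(): print(n,onz(s,u,v,z).round(4))
hsv=cv2.cvtColor(im,cv2.COLOR_RGB2HSV)
m=cv2.inRange(hsv,(10,110,140),(22,255,255)); m[:,:390]=0;m[:190]=0
v,u=np.nonzero(m); P=np.array([onz(s,a,b,0) for a,b in zip(u,v)]);print("orange",circ(P))
E
```

```text
riv1 [0.4784 0.0828 0.062 ]
riv2 [0.4486 0.0856 0.062 ]
L [0.5444 0.021  0.07  ]
R [0.5538 0.1349 0.07  ]
T [0.4972 0.0817 0.07  ]
B [0.6121 0.0724 0.07  ]
orange (array([0.56458374, 0.28091471]), np.float64(0.07306748863117266))
```

```bash
python3 -m handwheel '[0,-0.005,0.2,0,0,0,0,-0.005,0.38,0,0,0,0,-0.005,0.5,0,0,0,0,-0.005,0.58,0,0,0,0,-0.005,0.6,0,0,0]' 1; python3 plan.py 0.46 0.083 0.035 175.3;
python3 - <<'E'
from h import *
s=bot.snapshot("wrist"); cv2.imwrite("pics/wrist2.png",s["color"][:,:,::-1])
E
```

```text
t: 2.92
position: [0.4566, 0.0826, 0.0583]
tool_rot: [179.9, -0.3, 175.2]
ft_force: [-0.6, -0.3, 0.5]
opening: 0.0856
t 2.92 pos [0.4566 0.0826 0.0583] rot [179.92  -0.26 175.2 ] F [-0.6 -0.3  0.5] open 0.0856 q [ -0.  14. -27.  49.   0.   5.]
shift [-0.0172  0.0033  0.1165] turn [ 0.0009 -0.0028 -0.0012]
```

View pics/wrist2.png

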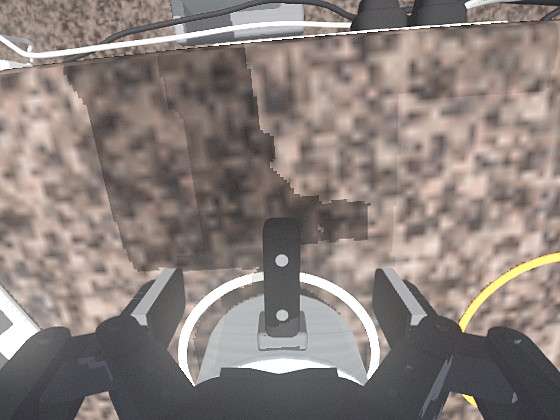

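The handle is at u≈281, centred between the pads (midpoint 279). I'll descend and close.

```bash
python3 -m handwheel '[-0.01,0,0.06,0,0,0,-0.015,0,0.1,0,0,0,-0.015,0,0.115,0,0,0,-0.015,0,0.115,0,0,0]' 1; python3 -m handwheel '[0,0,0,0,0,0,0,0,0,0,0,0,0,0,0,0,0,0,0,0,0,0,0,0,0,0,0,0,0,0]' -1; python3 -m handwheel '[0,0,0,0,0,0,0,0,0,0,0,0,0,0,0,0,0,0,0,0,0,0,0,0,0,0,0,0,0,0]' -1;  python3 plan.py 0.47 0.2875 0.035 175.3;
python3 - <<'E'
from h import *
for n in ("wrist","side"):
    s=bot.snapshot(n); cv2.imwrite(f"pics/{n}3.png",s["color"][:,:,::-1])
E
```

```text
t: 3.3
position: [0.4601, 0.0824, 0.0362]
tool_rot: [179.9, -0.2, 175.2]
ft_force: [-0.1, -1.0, -0.3]
opening: 0.0853
t: 3.72
position: [0.4602, 0.0824, 0.0365]
tool_rot: [179.9, -0.2, 175.2]
ft_force: [0.0, -0.7, 0.1]
opening: 0.0255
t: 4.13
position: [0.4603, 0.0824, 0.0367]
tool_rot: [179.9, -0.2, 175.2]
ft_force: [-1.5, 1.2, 5.1]
opening: 0.0167
t 4.13 pos [0.4603 0.0824 0.0367] rot [ 1.7991e+02 -1.7000e-01  1.7520e+02] F [-1.5  1.2  5.1] open 0.0167 q [ -0.  15. -29.  46.   0.   5.]
shift [0.0376 1.0259 0.01  ] turn [ 0.001  -0.0019 -0.0012]
```

View pics/wrist3.png

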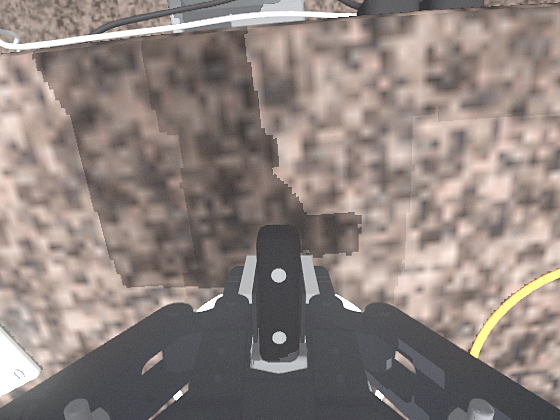

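View pics/side3.png

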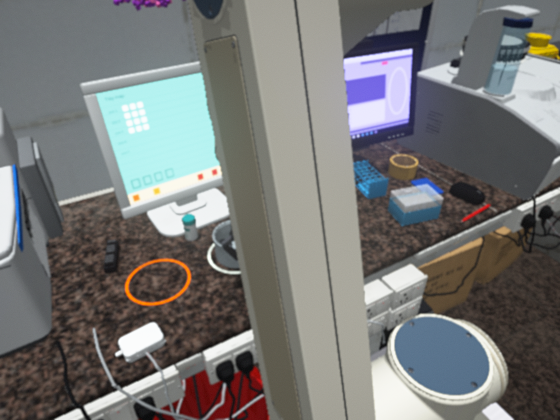

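Gripped; the opening of 17 mm is close to the 18 mm handle. Now I'll slide it toward +y in ramped steps.

```bash
python3 -m handwheel '[0,0.04,0,0,0,0,0.005,0.1,0,0,0,0,0.005,0.17,0,0,0,0,0.01,0.22,0,0,0,0,0.01,0.25,0,0,0,0]' -1; python3 plan.py 0.47 0.287 0.036 175.2;
```

```text
t: 4.65
position: [0.4624, 0.1331, 0.0367]
tool_rot: [179.9, -0.2, 175.2]
ft_force: [-0.2, -3.0, 2.2]
opening: 0.0168
t 4.65 pos [0.4624 0.1331 0.0367] rot [179.94  -0.18 175.22] F [-0.2 -3.   2.2] open 0.0168 q [  6.  17. -27.  46.   0.  11.]
shift [0.0263 0.77   0.0041] turn [ 0.0006 -0.0019  0.0002]
```

```bash
python3 -m handwheel '[0,0.06,0,0,0,0,0.005,0.13,0,0,0,0,0.01,0.2,0,0,0,0,0.012,0.27,0,0,0,0,0.014,0.32,0,0,0,0]' -1; python3 -m handwheel '[0,0.06,0,0,0,0,0.005,0.13,0,0,0,0,0.01,0.2,0,0,0,0,0.012,0.27,0,0,0,0,0.014,0.32,0,0,0,0]' -1; python3 plan.py 0.47 0.287 0.0365 175.2;python3 - <<'E'
from h import *
for n in ("wrist","top"):
    s=bot.snapshot(n); cv2.imwrite(f"pics/{n}4.png",s["color"][:,:,::-1])
E
```

```text
t: 5.07
position: [0.4649, 0.1979, 0.0367]
tool_rot: [180.0, -0.2, 175.2]
ft_force: [-0.3, -3.9, 2.5]
opening: 0.0168
t: 5.48
position: [0.4675, 0.2633, 0.0367]
tool_rot: [180.0, -0.2, 175.3]
ft_force: [0.6, -4.3, 2.5]
opening: 0.0169
t 5.48 pos [0.4675 0.2633 0.0367] rot [ 1.7996e+02 -1.7000e-01  1.7525e+02] F [ 0.6 -4.3  2.5] open 0.0169 q [ 20.  21. -20.  49.   0.  25.]
shift [-0.0025  0.1194  0.001 ] turn [ 0.0004 -0.0019  0.0006]
```

View pics/top4.png

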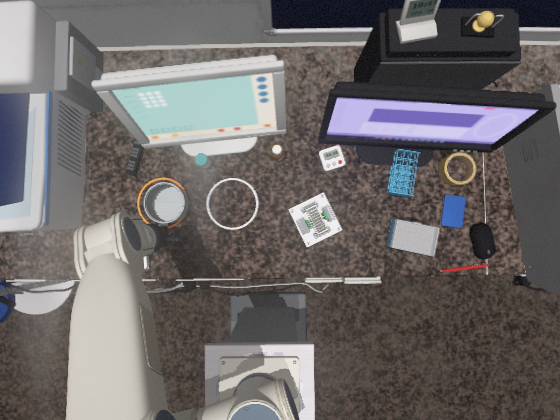

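View pics/wrist4.png

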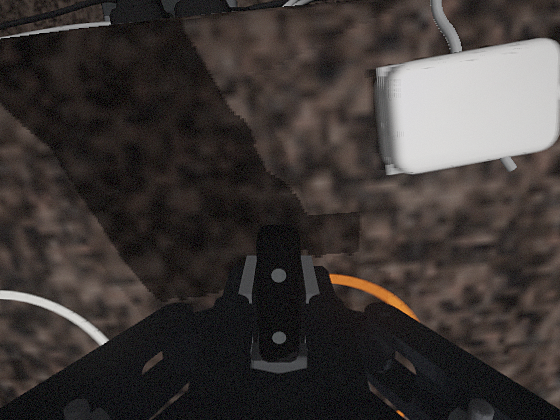

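The pot is in hand, short of the ring centre by about 24 mm, and the white adapter stays outside the finger path. I'll finish the slide.

```bash
python3 -m handwheel '[0,0.04,0,0,0,0,0,0.075,0,0,0,0,0,0.105,0,0,0,0,0,0.118,0,0,0,0,0,0.12,0,0,0,0]' -1; python3 -m handwheel '[0,0.0,0,0,0,0,0,0,0,0,0,0]' -1; python3 - <<'E'
from h import *
s=bot.snapshot("wrist"); print("adapter corner",onz(s,390,172,.03))
for u,v in ((279,275),(278.5,338)): print(onz(s,u,v,.062))
s=bot.snapshot("top"); im=s["color"]; cv2.imwrite("pics/top5.png",cv2.resize(im[160:260,110:220,::-1],None,fx=5,fy=5,interpolation=cv2.INTER_CUBIC))
E
```

```text
t: 6.0
position: [0.4695, 0.2883, 0.0367]
tool_rot: [179.9, -0.2, 175.4]
ft_force: [0.2, -2.2, 2.8]
opening: 0.0167
t: 6.17
position: [0.4695, 0.2883, 0.0367]
tool_rot: [179.8, -0.2, 175.4]
ft_force: [-0.1, -1.1, 3.5]
opening: 0.0169
adapter corner [0.42504962 0.34459605 0.03      ]
[0.45689993 0.29003095 0.062     ]
[0.48709636 0.28739341 0.062     ]
```

View pics/top5.png

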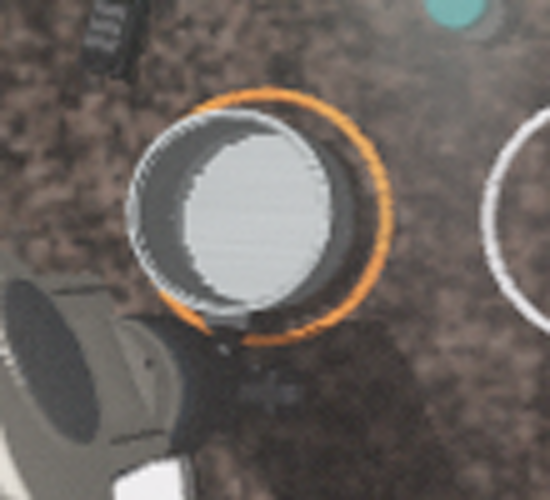

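```bash
python3 - <<'E'
from h import *
s=bot.snapshot("top")
for u,v in ((127,211),(332,211),(229,110),(229,313),(229.5,211.5)): print(onz(s,u/5+110-.4,v/5+160-.4,.07).round(4))
E
python3 -m handwheel '[0,0,0,0,0,0,0,0,0,0,0,0,0,0,0,0,0,0,0,0,0,0,0,0,0,0,0,0,0,0]' 1;python3 -m handwheel '[0,0,0,0,0,0,0,0,0,0,0,0,0,0,0,0,0,0,0,0,0,0,0,0]' 1
```

```text
[0.5649 0.3365 0.07  ]
[0.5632 0.2207 0.07  ]
[0.6207 0.2787 0.07  ]
[0.5071 0.2788 0.07  ]
[0.5638 0.2785 0.07  ]
t: 6.73
position: [0.4695, 0.2883, 0.0366]
tool_rot: [179.8, -0.2, 175.4]
ft_force: [-0.6, -0.3, 0.3]
opening: 0.0767
t: 7.07
position: [0.4695, 0.2884, 0.0366]
tool_rot: [179.8, -0.2, 175.4]
ft_force: [0.3, 0.4, -0.4]
opening: 0.0854
```

The pot is at (.564, .2785) from the top view, against the ring at (.564, .279). It's released. I'll lift straight up, check, then head to the dock.

```bash
python3 -m handwheel '[0,0,-0.1,0,0,0,0,0,-0.3,0,0,0,0,0,-0.5,0,0,0,0,0,-0.7,0,0,0,0,0,-0.75,0,0,0]' 1; python3 -m handwheel '[0,-1,-0.2,0,0,0,0,-1,-0.2,0,0,0,0,-1,-0.2,0,0,0,0,-1,-0.2,0,0,0,0,-1,-0.2,0,0,0]' 1;python3 plan.py .5095 -.1703 .22 205.2; python3 - <<'E'
from h import *
for n in ("wrist","top"):
    s=bot.snapshot(n); cv2.imwrite(f"pics/{n}6.png",s["color"][:,:,::-1])
E
```

```text
t: 7.48
position: [0.4717, 0.2887, 0.1929]
tool_rot: [179.6, 0.2, 175.4]
ft_force: [0.6, -0.1, -0.3]
opening: 0.0855
t: 7.9
position: [0.4548, 0.0873, 0.2321]
tool_rot: [179.6, 0.3, 175.4]
ft_force: [0.9, -0.0, 0.2]
opening: 0.0854
t 7.9 pos [0.4548 0.0873 0.2321] rot [179.62   0.27 175.41] F [ 0.9 -0.   0.2] open 0.0854 q [  0.   6. -10.  74.   0.   5.]
shift [-0.3752 -1.2622  0.0542] turn [ 0.0033  0.004  -0.3309]
```

View pics/top6.png

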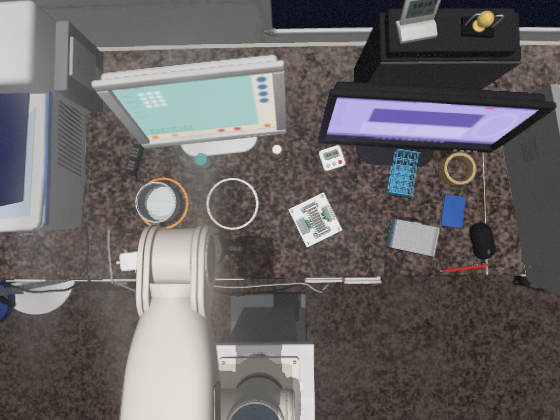

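The pot stands in the orange ring with its rim at about (135–176, 182–222), unchanged by the release. On to the dock.

```bash
python3 -m handwheel '[-0.35,-1,0,0,0,-0.33,-0.35,-1,0,0,0,-0.33,-0.35,-1,0,0,0,-0.33,-0.35,-1,0,0,0,-0.33,-0.35,-1,0,0,0,-0.33]' 1; python3 plan.py .5095 -.1703 .22 205.2; python3 - <<'E'
from h import *
for n in ("wrist",):
    s=bot.snapshot(n); cv2.imwrite(f"pics/{n}7.png",s["color"][:,:,::-1])
s=bot.snapshot("top"); im=s["color"]; cv2.imwrite("pics/top7.png",cv2.resize(im[160:260,110:220,::-1],None,fx=5,fy=5,interpolation=cv2.INTER_CUBIC))
E
```

```text
t: 8.42
position: [0.5021, -0.095, 0.2321]
tool_rot: [179.9, 0.5, -154.8]
ft_force: [2.0, 0.6, -0.3]
opening: 0.0854
t 8.42 pos [ 0.5021 -0.095   0.2321] rot [ 179.9     0.52 -154.78] F [ 2.   0.6 -0.3] open 0.0854 q [-20.  11.  -4.  75.   0. -46.]
shift [ 0.1276 -0.3563  0.0588] turn [0.0012 0.0058 0.0002]
```

View pics/wrist7.png

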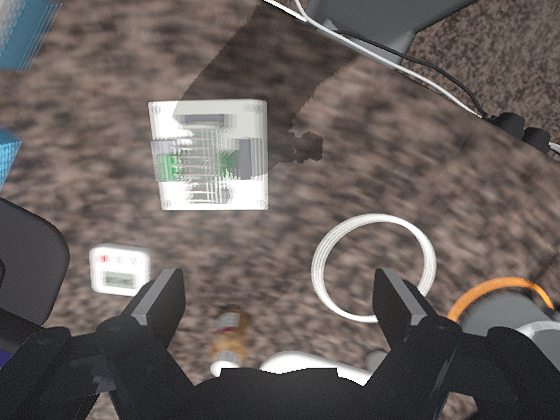

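View pics/top7.png

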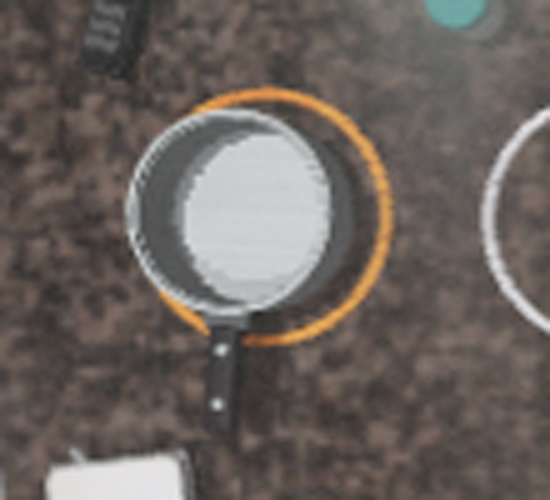

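The pot is unmoved at (.564, .2785). The wrist picture is motion-blurred, with the dock at (210,155). I'll centre over it and settle.

```bash
python3 -m handwheel '[0.06,-0.15,0,0,0.003,0,0.12,-0.3,0,0,0.006,0,0.128,-0.356,0,0,0.006,0,0.128,-0.356,0,0,0.006,0,0.128,-0.356,0,0,0.006,0]' 1;python3 -m handwheel '[0,0,0,0,0,0,0,0,0,0,0,0]' 1; python3 plan.py .5095 -.1703 .12 205.2; python3 - <<'E'
from h import *
s=bot.snapshot("wrist"); cv2.imwrite("pics/wrist8.png",s["color"][:,:,::-1]); im=s["color"]
cv2.imwrite("pics/wrist8c.png",cv2.resize(im[150:400,180:380,::-1],None,fx=2.4,fy=2.4,interpolation=cv2.INTER_CUBIC))
E
```

```text
t: 8.93
position: [0.5099, -0.1735, 0.2304]
tool_rot: [179.9, -0.1, -155.3]
ft_force: [0.0, 0.3, 0.1]
opening: 0.0857
t: 9.1
position: [0.5098, -0.172, 0.2305]
tool_rot: [179.9, -0.1, -155.3]
ft_force: [0.2, -0.2, 0.7]
opening: 0.0854
t 9.1 pos [ 0.5098 -0.172   0.2305] rot [ 1.7986e+02 -8.0000e-02 -1.5525e+02] F [ 0.2 -0.2  0.7] open 0.0854 q [-28.  14.  -0.  76.   0. -52.]
shift [-0.003   0.0071  0.5526] turn [ 0.0016 -0.0009 -0.005 ]
```

View pics/wrist8.png

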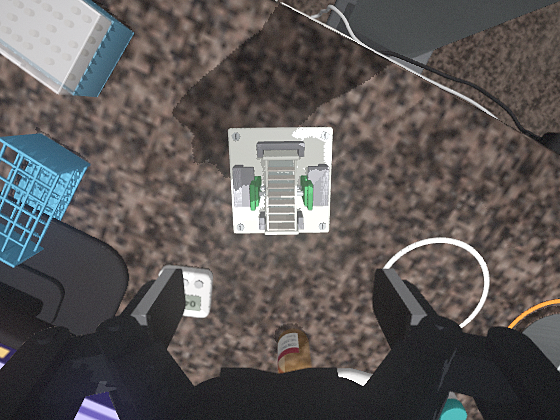

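View pics/wrist8c.png

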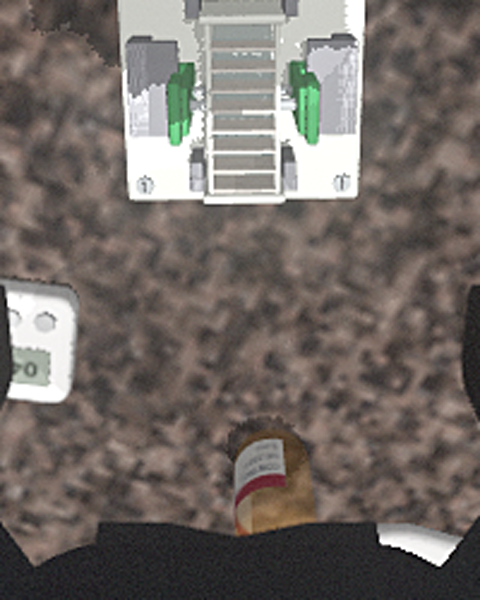

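```bash
python3 - <<'E'
from h import *
s=bot.snapshot("wrist"); im=s["color"]; hsv=cv2.cvtColor(im,cv2.COLOR_RGB2HSV)
m=cv2.inRange(hsv,(50,110,50),(80,255,255)); m[:150]=0;m[240:]=0;m[:,:230]=0;m[:,340:]=0
n,l,st,ce=cv2.connectedComponentsWithStats(m);print(st[1:],ce[1:])
pts=[]
for i in range(1,n):
    if st[i,4]<40: continue
    v,u=np.nonzero(l==i); 
    print("bottom rows",[(r,u[v==r].min(),u[v==r].max()) for r in range(v.max()-30,v.max()+1,3) if (v==r).any()])
# base corners: white mask
C=np.array([onz(s,*p,.008) for p in ((230,128),(331.5,127),(330,232.5),(235,233))])
print(C.round(4),C.mean(0).round(4))
for i in range(4): d=C[(i+1)%4]-C[i];print(np.linalg.norm(d).round(4),np.degrees(np.arctan2(d[1],d[0])).round(2))
# cassette top plates ends z
c=lambda a,b:(a/2.4+180-.3,b/2.4+150-.3)
for p in ((203,204),(286,204),(200,17),(283,17)): print(onz(s,*c(*p),.086).round(4))
E
```

```text
[[255 176   4   4   6]
 [301 176   1   1   1]
 [305 176   1   1   1]
 [305 179   2   2   3]
 [250 185   1   1   1]
 [250 187   2   5   6]
 [304 186   9  23 106]
 [250 193   1   2   2]
 [302 196   1   1   1]
 [256 199   3   7  13]
 [308 198   1   1   1]
 [251 201   4   9  28]] [[256.         177.16666667]
 [301.         176.        ]
 [305.         176.        ]
 [305.66666667 179.33333333]
 [250.         185.        ]
 [250.16666667 188.83333333]
 [308.80188679 196.13207547]
 [250.         193.5       ]
 [302.         196.        ]
 [257.07692308 202.53846154]
 [308.         198.        ]
 [252.5        205.53571429]]
bottom rows [(187, np.int64(305), np.int64(311)), (190, np.int64(305), np.int64(312)), (193, np.int64(305), np.int64(312)), (196, np.int64(305), np.int64(312)), (199, np.int64(306), np.int64(312)), (202, np.int64(305), np.int64(312)), (205, np.int64(307), np.int64(312)), (208, np.int64(308), np.int64(311))]
[[ 0.4781 -0.2438  0.008 ]
 [ 0.4307 -0.1435  0.008 ]
 [ 0.5408 -0.0884  0.008 ]
 [ 0.5891 -0.1918  0.008 ]] [ 0.5097 -0.1669  0.008 ]
0.111 115.31
0.1231 26.6
0.1142 -64.97
0.1225 -154.88
[ 0.5475 -0.1684  0.086 ]
[ 0.5338 -0.1387  0.086 ]
[ 0.481  -0.1993  0.086 ]
[ 0.4683 -0.1716  0.086 ]
```

The dock and cassette from the wrist view: centre about (.509, -.169), yaw about 25.0°. End plate width is 33 mm (34 expected) and the base 111–114 × 123 mm (116 × 124 expected), and it agrees with the top view to within 3 mm. I'll descend partway and look again.

```bash
python3 -m handwheel '[0,0.01,0.15,0,0,-0.003,0,0.015,0.35,0,0,-0.003,0,0.015,0.55,0,0,-0.003,0,0.015,0.64,0,0,-0.003,0,0.015,0.65,0,0,-0.003]' 1;python3 -m handwheel '[0,0,0,0,0,0,0,0,0,0,0,0]' 1; python3 plan.py .509 -.169 .0415 205.1; python3 - <<'E'
from h import *
s=bot.snapshot("wrist"); cv2.imwrite("pics/wrist9.png",s["color"][:,:,::-1])
s=bot.snapshot("side"); cv2.imwrite("pics/side9.png",s["color"][:,:,::-1])
E
```

```text
t: 9.62
position: [0.5063, -0.1677, 0.0971]
tool_rot: [179.6, -0.3, -154.9]
ft_force: [0.1, 0.4, 0.7]
opening: 0.0852
t: 9.78
position: [0.5066, -0.1674, 0.0981]
tool_rot: [179.6, -0.3, -154.9]
ft_force: [0.2, 0.1, 0.2]
opening: 0.085
t 9.78 pos [ 0.5066 -0.1674  0.0981] rot [ 179.62   -0.27 -154.89] F [0.2 0.1 0.2] open 0.085 q [-27.  18. -15.  58.   0. -52.]
shift [-0.0086 -0.0141  0.2827] turn [ 0.0042 -0.003   0.0001]
```

View pics/wrist9.png

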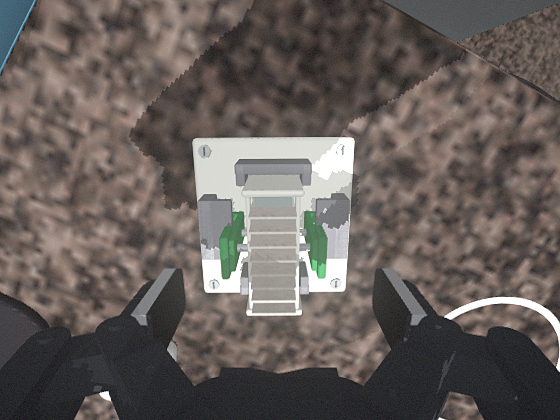

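View pics/side9.png

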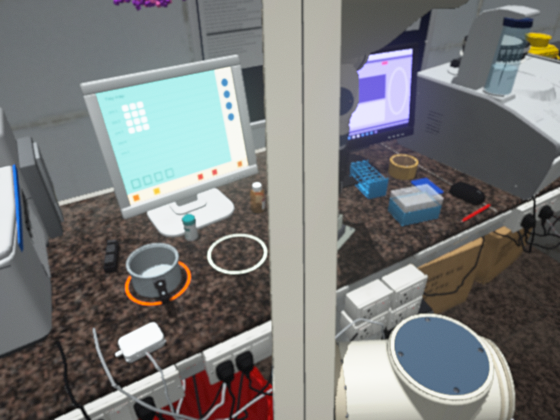

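```bash
python3 - <<'E'
from h import *
s=bot.snapshot("wrist"); im=s["color"]
cv2.imwrite("pics/w9c.png",cv2.resize(im[170:330,200:350,::-1],None,fx=3.7,fy=3.7,interpolation=cv2.INTER_CUBIC))
t=bot.sense(); p=t["position"]
a=np.radians(t["tool_rot"][2]); X=np.array([np.cos(a),np.sin(a)]);Y=np.array([np.sin(a),-np.cos(a)])
for n,(u,v,z) in dict(padL=(222,278,.075),padR=(327,277,.075),endL=(247,316,.086),endR=(302,315,.086),fL=(242,194,.086),fR=(305,193,.086)).items():
    q=onz(s,u,v,z); d=(q-p)[:2]; print(n,q.round(4),"tool x,y mm",(1000*np.array([d@X,d@Y])).round(1))
E
```

```text
padL [ 0.5346 -0.1898  0.075 ] tool x,y mm [-15.6 -31.4]
padR [ 0.5087 -0.1356  0.075 ] tool x,y mm [-15.1  28.6]
endL [ 0.5444 -0.169   0.086 ] tool x,y mm [-33.3 -16.7]
endR [ 0.5309 -0.1415  0.086 ] tool x,y mm [-32.7  13.9]
fL [ 0.4814 -0.199   0.086 ] tool x,y mm [ 36.5 -17.1]
fR [ 0.4678 -0.1711  0.086 ] tool x,y mm [37.  13.9]
```

View pics/w9c.png

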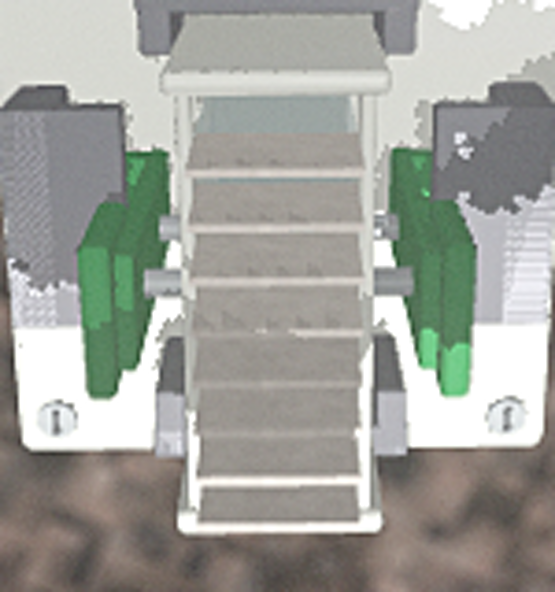

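```bash
python3 - <<'E'
from h import *
s=bot.snapshot("wrist")
t=bot.sense(); p=t["position"]
a=np.radians(t["tool_rot"][2]); X=np.array([np.cos(a),np.sin(a)]);Y=np.array([np.sin(a),-np.cos(a)])
for n,(u,v) in dict(Ln=(79,248),Lf=(87,396),Rn=(475,247),Rf=(470,394)).items():
    q=onz(s,u/3.7+200-.35,v/3.7+170-.35,.075); d=(q-p)[:2]; print(n,q.round(4),"tool x,y mm",(1000*np.array([d@X,d@Y])).round(1))
E
```

```text
Ln [ 0.5113 -0.2     0.075 ] tool x,y mm [  9.7 -30.8]
Lf [ 0.5335 -0.1896  0.075 ] tool x,y mm [-14.8 -30.8]
Rn [ 0.4863 -0.1468  0.075 ] tool x,y mm [ 9.7 28. ]
Rf [ 0.5082 -0.1361  0.075 ] tool x,y mm [-14.6  28.3]
```

The pads are 59 mm apart and 24.4 mm long (60 and 26 expected). Their centre is -2.5 mm in x and -1.4 mm in y in tool axes. I'll correct for that and descend to pad height.

```bash
python3 -m handwheel '[-0.01,-0.007,0.07,0.004,-0.003,0,-0.0125,-0.007,0.15,0.004,-0.003,0,-0.0125,-0.007,0.22,0.004,-0.003,0,-0.0125,-0.007,0.27,0.004,-0.003,0,-0.0125,-0.007,0.28,0.004,-0.003,0]' 1;python3 -m handwheel '[0,0,0,0,0,0,0,0,0,0,0,0]' 1; python3 plan.py .509 -.169 .0415 205.1; python3 - <<'E'
from h import *
s=bot.snapshot("wrist"); cv2.imwrite("pics/wrist10.png",s["color"][:,:,::-1])
E
```

```text
t: 10.4
position: [0.5091, -0.1678, 0.0417]
tool_rot: [-180.0, 0.0, -154.9]
ft_force: [-0.1, -0.1, 0.2]
opening: 0.0855
t: 10.57
position: [0.5094, -0.168, 0.0422]
tool_rot: [-180.0, 0.0, -154.9]
ft_force: [0.0, 0.0, -0.5]
opening: 0.0854
t 10.57 pos [ 0.5094 -0.168   0.0422] rot [-1.7996e+02  4.0000e-02 -1.5493e+02] F [ 0.   0.  -0.5] open 0.0854 q [-27.  21. -20.  50.   0. -52.]
shift [ 0.0041 -0.0035  0.0035] turn [-0.0004  0.0005 -0.0003]
```

View pics/wrist10.png

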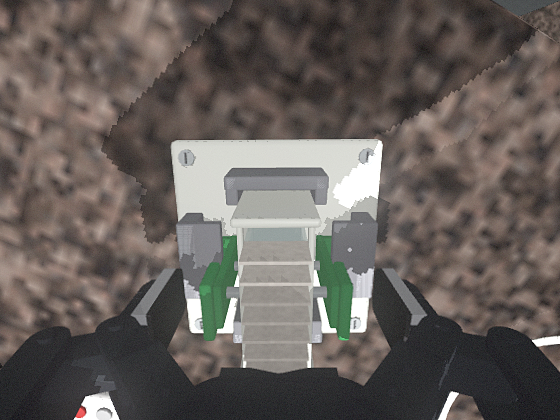

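The pads (u 201 to 351) sit between the fingers, about 1 mm off centre. I'll nudge and close.

```bash
python3 -m handwheel '[0,-0.004,0,0,0,0,0,-0.004,0,0,0,0]' 1;python3 -m handwheel '[0,0,0,0,0,0,0,0,0,0,0,0,0,0,0,0,0,0,0,0,0,0,0,0,0,0,0,0,0,0]' -1;python3 -m handwheel '[0,0,0,0,0,0,0,0,0,0,0,0,0,0,0,0,0,0,0,0,0,0,0,0,0,0,0,0,0,0]' -1; python3 plan.py .509 -.169 .0415 205.1; python3 - <<'E'
from h import *
s=bot.snapshot("wrist"); cv2.imwrite("pics/wrist11.png",s["color"][:,:,::-1])
E
```

```text
t: 10.78
position: [0.5105, -0.1692, 0.0432]
tool_rot: [-179.9, 0.1, -154.9]
ft_force: [0.5, -0.2, -0.4]
opening: 0.0853
t: 11.2
position: [0.5106, -0.1689, 0.0449]
tool_rot: [-179.8, 0.2, -154.9]
ft_force: [-5.7, 3.9, 19.8]
opening: 0.0411
t: 11.62
position: [0.5107, -0.1688, 0.0452]
tool_rot: [-179.8, 0.2, -154.9]
ft_force: [-1.3, 1.3, 7.7]
opening: 0.0409
t 11.62 pos [ 0.5107 -0.1688  0.0452] rot [-179.82    0.2  -154.9 ] F [-1.3  1.3  7.7] open 0.0409 q [-27.  21. -19.  50.   0. -52.]
shift [0.0083 0.0029 0.0184] turn [-0.002   0.0022  0.    ]
```

View pics/wrist11.png

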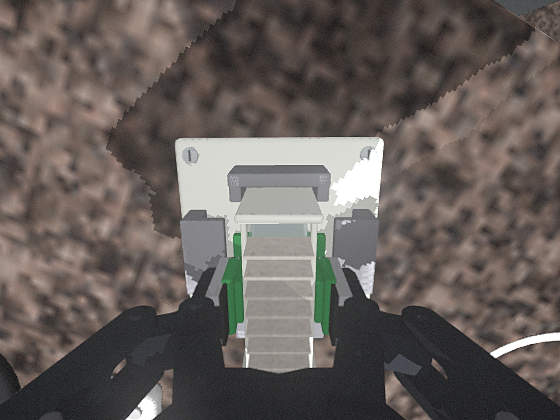

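```bash
python3 - <<'E'
from h import *
s=bot.snapshot("wrist"); im=s["color"]
cv2.imwrite("pics/w11c.png",cv2.resize(im[200:370,190:370,::-1],None,fx=3.5,fy=3.5,interpolation=cv2.INTER_CUBIC))
E
```

```text
(no output)
```

View pics/w11c.png

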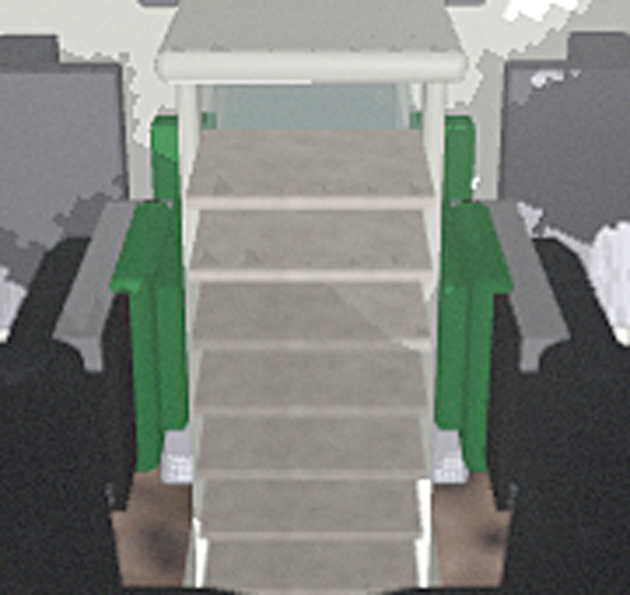

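Both catches are pressed flush and symmetric, with the finger pads on the green pads. I'll lift slowly for the first few centimetres.

```bash
python3 -m handwheel '[0,0,-0.02,0,0,0,0,0,-0.05,0,0,0,0,0,-0.08,0,0,0,0,0,-0.11,0,0,0,0,0,-0.13,0,0,0]' -1; python3 plan.py .511 -.169 .165 205.1; python3 - <<'E'
from h import *
for n in ("wrist","top"):
  s=bot.snapshot(n); cv2.imwrite(f"pics/{n}12.png",s["color"][:,:,::-1])
E
```

```text
t: 12.13
position: [0.5109, -0.1689, 0.0721]
tool_rot: [-179.8, 0.2, -154.9]
ft_force: [0.4, -0.5, -2.4]
opening: 0.0407
t 12.13 pos [ 0.5109 -0.1689  0.0721] rot [-179.79    0.22 -154.9 ] F [ 0.4 -0.5 -2.4] open 0.0407 q [-27.  19. -17.  53.   0. -52.]
shift [-0.0023 -0.0023 -0.4647] turn [-0.0023  0.0025 -0.    ]
```

View pics/wrist12.png

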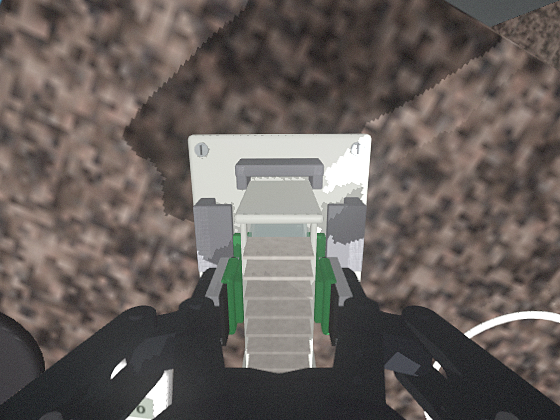

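The cassette rises with the gripper: it stays fixed in the picture while the dock shrinks, and the force of -2.4 N matches its weight. I'll continue up.

```bash
python3 -m handwheel '[0,0,-0.06,0,0,0,0,0,-0.16,0,0,0,0,0,-0.26,0,0,0,0,0,-0.36,0,0,0,0,0,-0.44,0,0,0]' -1; python3 -m handwheel '[0,0,-0.04,0,0,0,0,0,-0.05,0,0,0,0,0,-0.05,0,0,0,0,0,-0.05,0,0,0,0,0,-0.05,0,0,0]' -1; python3 plan.py .5645 .279 .18 205.1; python3 - <<'E'
from h import *
for n in ("wrist","top"):
  s=bot.snapshot(n); cv2.imwrite(f"pics/{n}13.png",s["color"][:,:,::-1])
E
```

```text
t: 12.65
position: [0.5106, -0.1689, 0.1614]
tool_rot: [-179.7, 0.3, -154.9]
ft_force: [1.0, 0.5, -1.9]
opening: 0.0408
t: 13.07
position: [0.5101, -0.1686, 0.1702]
tool_rot: [-179.8, 0.2, -154.9]
ft_force: [-0.3, -0.5, -2.4]
opening: 0.0411
t 13.07 pos [ 0.5101 -0.1686  0.1702] rot [-179.82    0.2  -154.9 ] F [-0.3 -0.5 -2.4] open 0.0411 q [-27.  15.  -8.  67.   0. -52.]
shift [-1.196   1.9112 -0.051 ] turn [-0.002   0.0022 -0.    ]
```

View pics/wrist13.png

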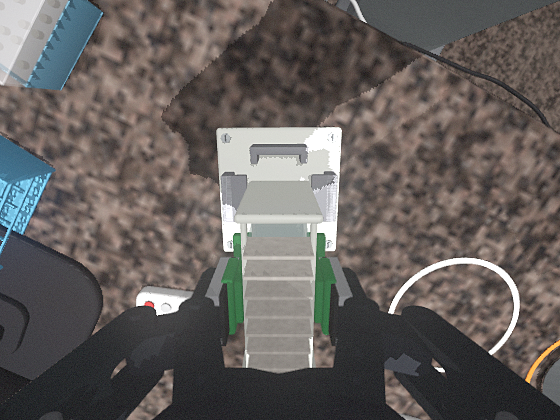

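View pics/top13.png

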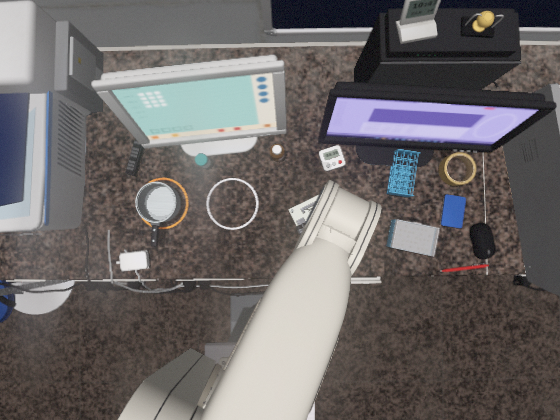

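The cassette is out of the dock and held, with its underside at about 0.133 m. I'll check the monitor's clearance and carry it towards the pot.

```bash
python3 - <<'E'
from h import *
s1=bot.snapshot("top"); s2=bot.snapshot("side")
# monitor lower-left and lower-right outer corners, top vs side
print(tri(s1,(142,147),s2,(123,214)), tri(s1,(284,136),s2,(257,153)), tri(s1,(96,80),s2,(84,86)))
E
python3 -m handwheel '[-0.05,0.08,0,0,0,0,-0.12,0.19,0,0,0,0,-0.2,0.32,0,0,0,0,-0.27,0.43,0,0,0,0,-0.32,0.51,0,0,0,0]' -1;  python3 plan.py .5645 .279 .17 205.1
```

```text
(array([0.711172  , 0.30326098, 0.11663959]), np.float64(0.0027616337849256413)) (array([ 0.72323787, -0.07878668,  0.17727276]), np.float64(0.0076837239770287625)) (array([0.7981782 , 0.30316427, 0.41111665]), np.float64(0.001141790131807241))
t: 13.68
position: [0.5249, -0.0473, 0.1704]
tool_rot: [-179.8, 0.2, -154.9]
ft_force: [-0.1, -0.5, -2.4]
opening: 0.0411
t 13.68 pos [ 0.5249 -0.0473  0.1704] rot [-179.81    0.23 -154.87] F [-0.1 -0.5 -2.4] open 0.0411 q [-14.  14.  -9.  67.  -0. -39.]
shift [-8.7220e-01  1.3932e+00  9.0000e-04] turn [-0.0021  0.0025  0.0004]
```

The monitor's lower edge is at x≈0.71 and leans back, about 145 mm clear of the final tool axis.

```bash
python3 -m handwheel '[-0.06,0.1,0,0,0,0,-0.14,0.225,0,0,0,0,-0.22,0.35,0,0,0,0,-0.3,0.48,0,0,0,0,-0.36,0.57,0,0,0,0]' -1;  python3 plan.py .5645 .279 .17 205.1;python3 -m handwheel '[-0.06,0.1,0,0,0,0,-0.14,0.225,0,0,0,0,-0.22,0.35,0,0,0,0,-0.28,0.45,0,0,0,0,-0.32,0.51,0,0,0,0]' -1;  python3 plan.py .5645 .279 .17 205.1
```

```text
t: 14.1
position: [0.5415, 0.0887, 0.1701]
tool_rot: [-179.8, 0.2, -154.8]
ft_force: [1.2, -0.4, -2.5]
opening: 0.0407
t 14.1 pos [0.5415 0.0887 0.1701] rot [-179.84    0.23 -154.82] F [ 1.2 -0.4 -2.5] open 0.0407 q [  1.  16.  -6.  68.  -0. -25.]
shift [-5.087e-01  8.122e-01  4.000e-04] turn [-0.0018  0.0025  0.0009]
t: 14.52
position: [0.5559, 0.2105, 0.1697]
tool_rot: [-179.9, 0.2, -154.7]
ft_force: [0.1, -0.6, -2.8]
opening: 0.0404
t 14.52 pos [0.5559 0.2105 0.1697] rot [-179.87    0.21 -154.72] F [ 0.1 -0.6 -2.8] open 0.0404 q [ 13.  20.   0.  70.  -0. -13.]
shift [-0.185   0.2912 -0.0015] turn [-0.0014  0.0024  0.002 ]
```

```bash
python3 -m handwheel '[-0.06,0.1,0,0,0,0,-0.12,0.19,0,0,0,0,-0.165,0.26,0,0,0,0,-0.185,0.29,0,0,0,0,-0.185,0.29,0,0,0,0]' -1;  python3 -m handwheel '[0,0,0,0,0,0,0,0,0,0,0,0,0,0,0,0,0,0,0,0,0,0,0,0,0,0,0,0,0,0]' -1; python3 plan.py .5645 .279 .17 205.1; python3 - <<'E'
from h import *
for n in ("wrist","top","side"):
  s=bot.snapshot(n); cv2.imwrite(f"pics/{n}14.png",s["color"][:,:,::-1])
E
```

```text
t: 14.93
position: [0.5646, 0.2798, 0.1692]
tool_rot: [-179.9, 0.2, -154.6]
ft_force: [-0.2, 0.3, -2.7]
opening: 0.0408
t: 15.35
position: [0.5647, 0.279, 0.1694]
tool_rot: [-179.9, 0.2, -154.7]
ft_force: [0.7, -1.0, -2.0]
opening: 0.0409
t 15.35 pos [0.5647 0.279  0.1694] rot [-179.87    0.19 -154.69] F [ 0.7 -1.  -2. ] open 0.0409 q [19. 24.  6. 72. -0. -7.]
shift [ 0.001   0.0004 -0.0029] turn [-0.0015  0.0021  0.0023]
```

View pics/wrist14.png

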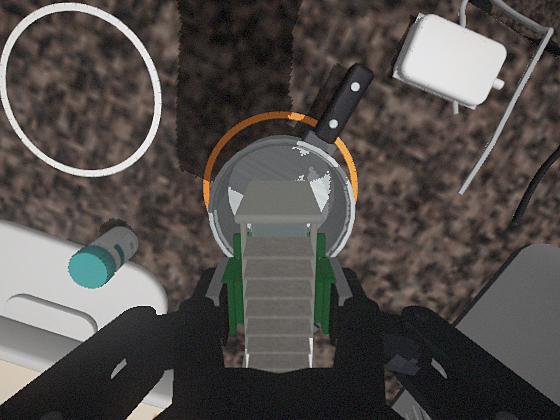

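View pics/top14.png

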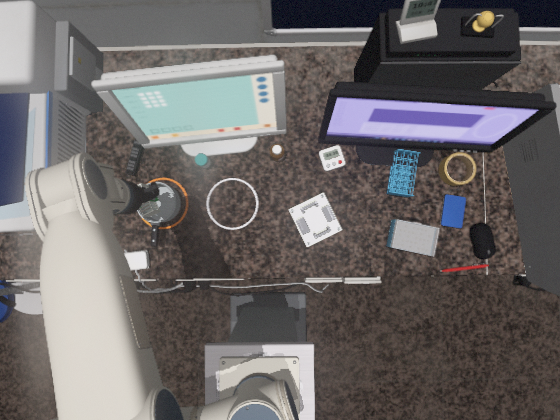

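View pics/side14.png

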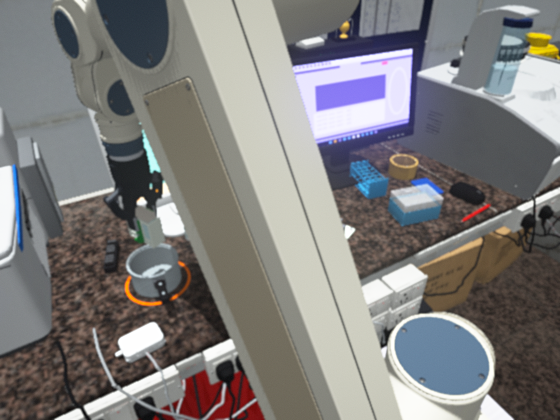

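```bash
python3 - <<'E'
from h import *
s=bot.snapshot("wrist")
for p in ((209,207),(356,207),(284,137)): print(onz(s,*p,.07).round(4))
g=bot.snapshot("side"); print("side proj cassette bottom",proj(g,(.5645,.279,.132)),"top",proj(g,(.5645,.279,.21)),"pot rim ctr",proj(g,(.5645,.279,.07)))
c=g["color"][170:310,90:220,::-1]; cv2.imwrite("pics/side14c.png",cv2.resize(c,None,fx=4,fy=4,interpolation=cv2.INTER_CUBIC))
print(bot.sense()["dq"].round(2))
E
```

```text
[0.5838 0.2292 0.07  ]
[0.5349 0.3325 0.07  ]
[0.5109 0.2589 0.07  ]
side proj cassette bottom (np.float64(148.06518059603985), np.float64(238.8950893216891)) top (np.float64(140.8004671928042), np.float64(210.25148684080108)) pot rim ctr (np.float64(153.35760774384173), np.float64(259.70947680271934))
[ 0.18 -0.06 -0.03  0.07  0.07  0.05]
```

View pics/side14c.png

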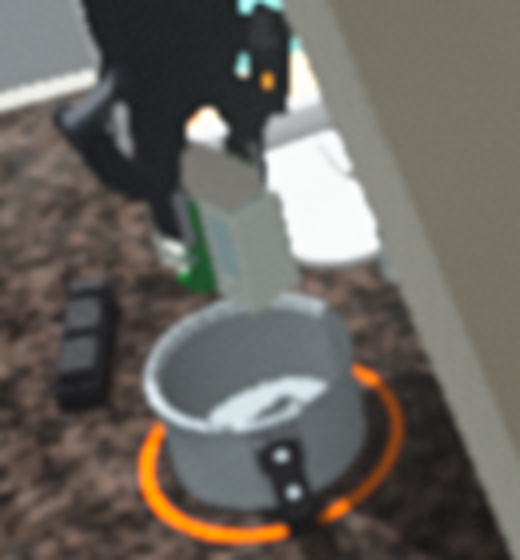

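The side crop shows the cassette upright over the pot, clear of the rim. Its underside is near (148,243), against a predicted (148,239) for a centred cassette. The wrist view puts the rim centre near (.562, .282), within 5 mm of the tool axis. Handing in.

```bash
python3 - <<'E'
from workcell import bot
print(bot.close_job()); s=bot.sense(); print(s["t"],s["position"],s["opening"],s["ft_force"])
E
```

```text
the job is handed in; nothing more can be done
None
the job is handed in; nothing more can be done
```

The pot is inside the orange ring and released, and the cassette is held over it by the pressed catches. I handed the job in at about 16 s of the 64 s allowed; no verdict is reported.

**Pot:** I gripped the stub handle and slid the pot flat into the orange ring, then let go. After release the top view put it at about (0.564, 0.279) m, within 2 mm of the ring's measured centre. It had not moved when I looked again from the dock.

**Cassette:** I pinched both green catches and lifted the cassette straight out of the dock. It is now upright, about 0.13 m up and clear of the rim. The wrist camera puts the tool axis within about 5 mm of the rim centre. The wrist force matches its weight, -2.0 to -2.8 N.

**Checks that disagreed or were not made:**
- **Gripper opening:** it read 41 mm, although the pads should be 47 mm apart when fully pressed. The wrist picture showed both pads flush and symmetric, so I took this as finger give. I had no direct reading of the catches.
- **Camera disagreement:** the top and wrist views differed by 2 to 5 mm, within the tolerances.
- **Bystanders:** the bottle, vial and tip box look undisturbed in the last pictures, but I did not re-measure them.

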